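Level a profile rail on brass spacers

TASK

Build the level support for the sensor rail: stand each of the three brass spacers upright and centred on one of the three posts of the footing, choosing them so that all three tops come level (tallest spacer on the lowest post, medium on medium, shortest on the highest). Then lay the aluminium rail flat on top of all three spacers, centred on the row and straight along it, and let go of everything. Leave the joystick box and the sensor box where they are.

Things in the scene. Friction and masses are not known exactly. Their poses are not given: they have to be found in the camera images.
- spacer_short: Loose solid brass cylinder standing upright on the bench, 40 mm in diameter and 30 mm tall (the shortest of three of one diameter), about 0.32 kg. Origin: centre of its underside; z up along its axis.
- spacer_medium: Loose solid brass cylinder standing upright on the bench, 40 mm in diameter and 45 mm tall (the middle one of three of one diameter), about 0.48 kg. Origin: centre of its underside; z up along its axis.
- spacer_tall: Loose solid brass cylinder standing upright on the bench, 40 mm in diameter and 60 mm tall (the tallest of three of one diameter), about 0.64 kg. Origin: centre of its underside; z up along its axis.
- rail: Loose straight aluminium slotted profile, square section 30 x 30 mm, 340 mm long, about 0.3 kg, lying on the bench nearest the robot. Origin: centre of its underside; y runs along its length, z up. Its two ends are alike. It balances when held at the middle.
- footing: Fixed flat dark steel plate, 80 x 340 mm, 6 mm thick, on the bench, carrying the row of three posts. Origin: centre of its underside; y runs along the row, z up. The posts stand on its centre line, 130 mm apart, the middle one at the plate's centre; which post stands where changes.
- post_low: Fixed plain round aluminium post, 56 mm in diameter and 12 mm tall (the lowest of three of one diameter), standing on the 6 mm footing plate, so its flat top is 18 mm above the bench. Origin: centre of its underside, on the plate; z up.
- post_mid: Fixed plain round aluminium post, 56 mm in diameter and 27 mm tall (the middle one in height of three of one diameter), standing on the 6 mm footing plate, so its flat top is 33 mm above the bench. Origin: centre of its underside, on the plate; z up.
- post_high: Fixed plain round aluminium post, 56 mm in diameter and 42 mm tall (the highest of three of one diameter), standing on the 6 mm footing plate, so its flat top is 48 mm above the bench. Origin: centre of its underside, on the plate; z up.
- joystick_box: Bystander, not to be moved: loose cream plastic box 80 x 150 x 45 mm with a short black joystick on top reaching 89 mm above the bench. Origin: centre of its underside; y along its length.
- sensor_box: Bystander, not to be moved: loose cream plastic box 70 x 100 x 26 mm. Origin: centre of its underside; y along its length.
Not all that is in view belongs to the job. Leave any blue or turquoise look-alike of the spacer_short alone.

How it is judged:
On the way:
1. All three spacers stand upright on their matching posts, at rest and let go (horizontal distance between spacer_tall and post_low below 0.012 m and z of spacer_tall in the frame of post_low between 0.008 and 0.016 m and angle between each of spacer_tall, spacer_medium, spacer_short's own z axis and vertical below 0.06 rad and linear speed of each of spacer_tall, spacer_medium, spacer_short below 0.02 m/s and horizontal distance between spacer_medium and post_mid below 0.012 m and z of spacer_medium in the frame of post_mid between 0.023 and 0.031 m and horizontal distance between spacer_short and post_high below 0.012 m and z of spacer_short in the frame of post_high between 0.038 and 0.046 m and contact force between the fingers and spacer_tall below 0.2 N and contact force between the fingers and spacer_medium below 0.2 N and contact force between the fingers and spacer_short below 0.2 N), for 0.2 s.
At the end, for the whole second after the job is handed in: Each spacer upright (3 deg), on its post (tall on low, medium on mid, short on high) within 12 mm of its axis, on its top (4 mm); rail level (2 deg) on them, underside 78 mm above the bench (4 mm), middle within 15 mm of the footing's, within 5 deg of the row; all at rest, released (horizontal distance between spacer_tall and post_low below 0.012 m and z of spacer_tall in the frame of post_low between 0.008 and 0.016 m and angle between each of spacer_tall, spacer_medium, spacer_short's own z axis and vertical below 0.06 rad and linear speed of each of spacer_tall, spacer_medium, spacer_short, rail below 0.02 m/s and horizontal distance between spacer_medium and post_mid below 0.012 m and z of spacer_medium in the frame of post_mid between 0.023 and 0.031 m and horizontal distance between spacer_short and post_high below 0.012 m and z of spacer_short in the frame of post_high between 0.038 and 0.046 m and horizontal distance between rail and footing below 0.015 m and z of rail in the frame of footing between 0.074 and 0.082 m and angle between rail's own z axis and vertical below 0.035 rad and angle between the y axis of rail and the y axis of footing, either way round below 0.09 rad and angular speed of rail below 0.1 rad/s); the robot touches nothing.
It fails at once if the joystick box is pushed more than 20 mm from its place (distance of joystick_box from where it was at the start of the episode above 0.02 m).
It fails at once if the sensor box is pushed more than 20 mm from its place (distance of sensor_box from where it was at the start of the episode above 0.02 m).
It also fails if it takes over 120 s, if anything falls off the work surface, if the arm or the gripper's body presses on something with over 40 N, if the wrist force passes 120 N, or if a joint passes its speed limit or range.

ROBOT

A 7-joint arm with a two-finger parallel gripper is mounted at the origin on the work surface. World frame = base frame: x ahead of the robot, y to its left, z up, the work surface at z = 0. Lengths are in m, angles in rad, forces in N, time in s.
With the tool pointing down it reaches from about 0.425 to 0.875 m from the base axis. Payload 8.4 kg.
Tool frame: the origin (TCP) lies at the very end of the fingers, on their centre line; the grasp point (between the pads) lies 19 mm behind it (grip_depth is the distance from the TCP to the grasp point, in m); z points along the fingers, y is the line along which they close (so a half turn about z gives the same grasp; the last joint's range is limited). The gripper opens to 85 mm and grips with 20 to 120 N. Pads are 22 mm wide; open, the fingers measure 114 mm over their backs; the gripper's body (76 mm by 85 mm) begins 54 mm behind the grasp point. The pads swing forward as they close: fully open they stand 13 mm farther back than shut.
Start: joints at [-1.346, 0.333, 0.04, 1.465, -0.013, 1.343, -0.059], TCP at [0.207, 0.616, 0.231] pointing down, gripper open.
Joint ranges: [-2.58, 2.58], [-0.38, 2.09], [-1.3, 1.39], [0.25, 2.4], [-1.5, 4.64], [0.08, 2.09], [-2.65, 2.65]. Speed limits (rad/s): [2.22, 2.22, 2.79, 2.79, 3.14, 3.14, 3.14].

INTERFACE

Orientations are given as [roll, pitch, yaw] about the fixed x, y, z axes, in that order (R = Rz(yaw) Ry(pitch) Rx(roll)).
In Python, from workcell import * gives the robot as it stands.
- The arm moves only by the tool drive_tool, never from a script. Its argument "targets" is a list of rows, each a list of 5 numbers: the finger opening in m, from 0 to 0.0854, then the shift along the tool's x, y, z in m, then the turn about the tool's z in degrees. A call has 1 to 10 rows; each row shifts and turns the commanded pose from where the row before left it, along the tool's axes as they then stand; what a row does not reach is not made up. A row lasts 1/12 s, in which the tool goes at most 41.7 mm and 7.16 degrees, less where a joint would pass 70% of its speed; a pose out of reach is approached as far as the arm can. A call with a gripper value outside its range is refused whole. The fingers move at their own pace and stop on an object; "grip_force" is the grip in N (left out, the last holds). Time passes only in rows, so rows that do not move let the fingers close. It gives the time, the measured TCP pose, the force, the opening and the grip force at its end, in the units of the state.
- state(): the state, without advancing time (a new reading comes with each control period).
- capture(name): name is "side" or "top" or "wrist"; returns (picture, depth): 480x640x3 uint8, red, green, blue; 480x640 float32, m along the optical axis (not along the pixel's ray), 0 where there is no reading.
- camera_info(name): a dict with "mtx" (3x3 intrinsics, pixels), "dist_coeffs" ([k1, k2, p1, p2, k3] as OpenCV has them; the pictures are not rectified), "R" (3x3) and "t" (3): a world point X has camera coordinates R X + t. Camera axes: x right, y down, z forward; pixel columns grow to the right and rows downward; lengths in m; the calibration is good to about 2 mm. A picture is of the moment at which its call begins: read the wrist's pose just before it. camera_info takes no time and is no camera call; for the wrist camera it gives the pose at the moment of the call.
- close_job(): hands the job in; it is judged then, once.
Trained networks look in the newest picture that a camera, given by its name, has taken for a name from the list of things; names that differ only in an ending like _2 or _b are one class to them, and where a whole thing is asked for, a point or a joint stands for the part that bears it (a point fixed in the world has none). Each returns a list of dicts, best first, with "score" (0 to 1); they miss things now and then, are a little off and sometimes report something else, mostly with a low value. They report only what shows in the picture. A call takes as long as a camera call. They do not tell look-alikes from the thing itself.
- look_for(thing, camera): "at" ([column, row] as shares, 0 to 1, of the picture: columns of its width, rows of its height, amid what is visible of it).
The state is a dict: "time_s": time; "joint_pos": joint angles; "qvel": joint speeds; "tau": joint torques, N m; "position": TCP position; "tcp_rot": TCP orientation; "wrist_force": force on the tool from outside, world axes, zero at the start; "wrist_torque": the same for the moment, N m; "width": opening from 0.0 (shut) to 1.0 (fully open); "grasp_force": force on a finger pad.
Only numpy, scipy, OpenCV 4.12 (cv2) and the standard library are available. Lean on these libraries where they do the work, as an engineer would, in place of code of your own. Each camera call takes 0.05 s, during which the arm holds its last target. There are 200 camera calls.

## Working session

There is one attempt and no reset: what is moved stays moved. The work goes in short steps, Python scripts to look and compute and a tool call to move; the robot and the scene stay as the last step left them, time stands still between calls to the robot, and variables do not carry over. Pictures are saved under pics/ and viewed, at most 14 in all, crops included, and the job is handed in when it is done.

Besides the shell and the picture viewer there is one more tool, called by a JSON object that holds its "name" and its "arguments", one argument or row to a line. drive_tool: Moves the arm, as the interface text tells. Its arguments: {"type":"object","properties":{"targets":{"type":"array"},"grip_force":{"type":"number"}},"required":["targets"]}

```bash
mkdir -p pics; ls; python3 - <<'E'
from workcell import *
import cv2
s=state(); print(s)
for n in ("top","side"):
    p,d=capture(n); cv2.imwrite(f"pics/{n}0.png",p[:,:,::-1])
    import numpy as np; np.save(f"pics/{n}0.npy",d)
    ci=camera_info(n); print(n,ci)
    for t in ["spacer_short","spacer_medium","spacer_tall","rail","footing","post_low","post_mid","post_high"]:
        print(t,[(round(r["score"],2),round(r["at"][0]*640),round(r["at"][1]*480)) for r in look_for(t,n)[:4]])
E
```

```text
pics
{'time_s': 0.0, 'joint_pos': array([-1.34619472,  0.33389152,  0.0398652 ,  1.46626062, -0.0134388 ,
        1.34329582, -0.05849077]), 'qvel': array([-3.04860277e-03, -1.27172630e-03,  4.24039546e-04,  4.09150213e-06,
        1.09367586e-03,  9.99814714e-04,  1.13973250e-03]), 'tau': array([-2.96944936e-04, -6.58571577e+01,  1.36526160e+00, -4.05560017e+01,
        1.67354633e-02,  1.25903293e-02,  1.28404577e-05]), 'position': array([0.20667782, 0.61579125, 0.23043887]), 'tcp_rot': array([-3.14000445e+00,  6.69024709e-05,  2.81778258e+00]), 'wrist_force': array([-0.54988768,  0.61676235, -0.29180673]), 'wrist_torque': array([0.02300048, 0.05395406, 0.04764962]), 'grasp_force': 0.0, 'width': 1.003865321454027}
top {'mtx': array([[506.91988415,   0.        , 324.51509855],
       [  0.        , 506.91988415, 236.69126218],
       [  0.        ,   0.        ,   1.        ]]), 'dist_coeffs': array([-0.12625647,  0.        ,  0.        ,  0.        ,  0.        ]), 'R': array([[ 0.03004197, -0.99947373, -0.01223671],
       [-0.99769924, -0.02923977, -0.06116587],
       [ 0.060775
[... 480 characters left out ...]
0.        , 527.39061539, 229.58415301],
       [  0.        ,   0.        ,   1.        ]]), 'dist_coeffs': array([0.03166857, 0.        , 0.        , 0.        , 0.        ]), 'R': array([[-0.99817831, -0.05989398,  0.00726508],
       [-0.04692154,  0.69494742, -0.71752801],
       [ 0.03792676, -0.71656178, -0.69649176]]), 't': array([0.59790768, 0.04669498, 0.9861932 ])}
spacer_short [(0.81, 296, 382), (0.78, 247, 363), (0.78, 347, 422), (0.56, 301, 329)]
spacer_medium [(0.85, 389, 377)]
spacer_tall [(0.97, 393, 130)]
rail [(0.64, 395, 265), (0.42, 293, 117)]
footing [(0.63, 286, 244), (0.41, 292, 222)]
post_low [(0.57, 289, 275)]
post_mid [(0.69, 290, 181)]
post_high [(0.77, 289, 224)]
```

View pics/top0.png

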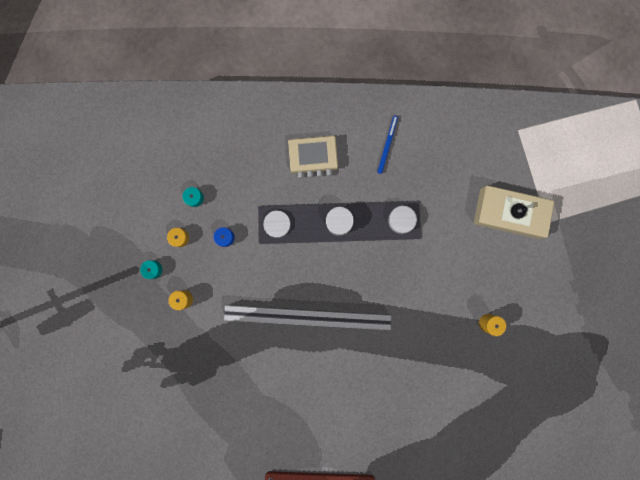

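View pics/side0.png

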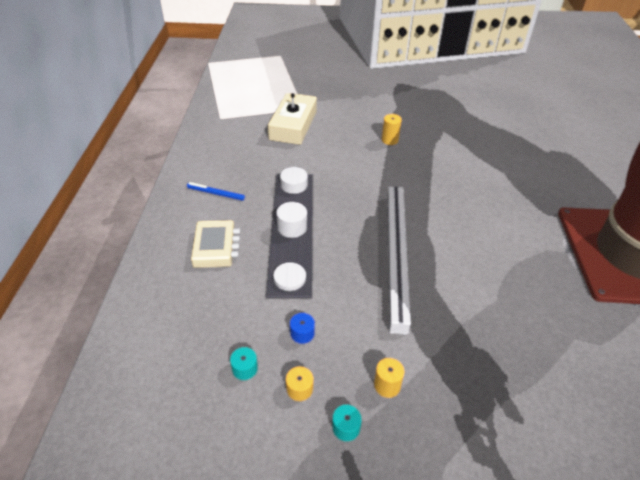

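The top view shows brass spacers at (177,237) short, (178,300) medium and (496,326) tall. The posts are at (277,223), (340,220) and (403,219), and the rail runs from (225,313) to (390,322). The blue and turquoise pieces are decoys. The side view agrees: the end post nearest the camera is low, the middle one high and the far one mid.

```bash
cat > h.py <<'E'
from workcell import *
import cv2, numpy as np
def cloud(d,n,ci=None):
    ci=ci or camera_info(n); v,u=np.mgrid[0:480,0:640]
    q=cv2.undistortPoints(np.stack([u,v],-1).reshape(-1,1,2).astype(float),ci["mtx"],ci["dist_coeffs"]).reshape(480,640,2)
    C=np.dstack([q,np.ones((480,640))])*d[...,None]
    return (C-ci["t"])@ci["R"]      # R^T (C - t)
def blob(W,px,h,r=25,tol=.006):
    m=np.zeros((480,640),np.uint8); cv2.circle(m,px,r,1,-1)
    m&=(abs(W[...,2]-h)<tol).astype(np.uint8)
    P=W[m>0]; 
    (c,s,a)=cv2.minAreaRect((P[:,:2]*1000).astype(np.float32))
    (cc,rr)=cv2.minEnclosingCircle((P[:,:2]*1000).astype(np.float32))
    return np.round(P.mean(0)*1000,1),len(P),"rect",np.round(c,1),np.round(s,1),round(a,1),"circ",np.round(cc,1),round(rr,1)
E
python3 - <<'E'
from h import *
obj={"top":{"short":((177,236),.03),"med":((178,300),.045),"tall":((496,326),.06),"pA":((277,223),None),"pB":((340,220),None),"pC":((403,219),None)},
"side":{"short":((299,380),.03),"med":((389,370),.045),"tall":((393,122),.06),"pA":((290,275),None),"pB":((291,213),None),"pC":((294,174),None)}}
for n in obj:
    W=cloud(np.load(f"pics/{n}0.npy"),n)
    print(n,"bench z",np.round(np.median(W[330:430,300:420,2] if n=="top" else W[100:160,340:370,2]),4))
    for k,(px,h) in obj[n].items():
        z=np.median(W[px[1]-3:px[1]+4,px[0]-3:px[0]+4,2])
        print(k,"z",round(z,4),*blob(W,px,h or z,25 if n=="top" else 18))
    m=(abs(W[...,2]-.03)<.008)&(abs(W[...,1])<.3)
    if n=="top": m[:295]=0;m[335:]=0;m[:,:215]=0;m[:,400:]=0
    else: m[:180]=0;m[340:]=0;m[:,:380]=0;m[:,420:]=0
    P=(W[m]*1000).astype(np.float32); print("rail",P.mean(0),len(P),cv2.minAreaRect(P[:,:2]),cv2.fitLine(P[:,:2],1,0,.1,.1).ravel())
    m=(abs(W[...,2]-.006)<.004)
    p=capture(n)[0] if 0 else cv2.imread(f"pics/{n}0.png"); g=p.max(2)<75
    m&=g
    if n=="top": m[:200]=0;m[245:]=0;m[:,:255]=0;m[:,424:]=0
    else: m[:173]=0;m[298:]=0;m[:,:265]=0;m[:,316:]=0
    P=(W[m]*1000).astype(np.float32); print("plate",P.mean(0),len(P),cv2.minAreaRect(P[:,:2]))
E
```

```text
top bench z 0.0002
short z 0.0289 [599.5 310.8  29.5] 285 rect [600.  311.2] [38.7 38.7] 70.6 circ [599.6 311.2] 20.3
med z 0.045 [470.1 296.9  44.5] 308 rect [470.  297.3] [36.9 41. ] 0.2 circ [471.1 297.4] 21.3
tall z 0.0602 [ 439.4 -342.8   60. ] 304 rect [ 439.7 -343.2] [37.9 37.7] 50.4 circ [ 439.2 -343.8] 21.1
pA z 0.0174 [633.8 103.9  17.5] 566 rect [638.1  98.6] [58.  69.5] 45.5 circ [632.7  94.6] 37.5
pB z 0.0475 [641.8 -25.4  47.7] 593 rect [641.8 -26.2] [53.1 54.4] 1.6 circ [642.  -25.5] 27.8
pC z 0.0329 [ 649.6 -155.4   32.9] 585 rect [ 649.8 -155.7] [53.5 55.6] 46.8 circ [ 650.1 -155.3] 28.0Traceback (most recent call last):
  File "<stdin>", line 13, in <module>
cv2.error: OpenCV(4.12.0) /io/opencv/modules/imgproc/src/convhull.cpp:143: error: (-215:Assertion failed) total >= 0 && (depth == CV_32F || depth == CV_32S) in function 'convexHull'
```

```bash
python3 - <<'E'
from h import *
W=cloud(np.load("pics/top0.npy"),"top")
m=(abs(W[...,2]-.03)<.008);m[:295]=0;m[335:]=0;m[:,:215]=0;m[:,400:]=0
P=(W[m]*1000).astype(np.float32);print("rail",P.mean(0),len(P),cv2.minAreaRect(P[:,:2].copy()),cv2.fitLine(P[:,:2].copy(),1,0,.1,.1).ravel())
W=cloud(np.load("pics/side0.npy"),"side")
for k,(px,h) in {"short":((299,377),.03),"med":((389,370),.045),"tall":((393,119),.06),"pA":((290,274),.018),"pB":((291,213),.048),"pC":((294,174),.033)}.items():
    print(k,*blob(W,px,h,22,.004))
m=(abs(W[...,2]-.03)<.006);m[:180]=0;m[340:]=0;m[:,:380]=0;m[:,420:]=0
P=(W[m]*1000).astype(np.float32);print("rail",P.mean(0),len(P),cv2.minAreaRect(P[:,:2].copy()))
E
```

```text
rail [442.9794    32.969177  29.951906] 2514 ((442.7334289550781, 33.710968017578125), (340.3539123535156, 30.963531494140625), 88.47840118408203) [2.5696028e-02 9.9966979e-01 4.4430426e+02 8.3448952e+01]
short [602.4 315.2  30.6] 578 rect [602.7 314.3] [39.4 38.6] 78.7 circ [602.1 314. ] 20.4
med [472.2 301.3  45.5] 578 rect [471.8 300.2] [40.  39.3] 53.9 circ [471.8 300.2] 20.6
tall [ 440.5 -338.9   59.3] 146 rect [ 440.4 -340. ] [40.2 37.6] 72.6 circ [ 438.5 -340.5] 21.9
pA [636.6 108.3  18.3] 638 rect [636.5 106.8] [55.8 54.8] 56.7 circ [636.4 106.5] 29.7
pB [644.7 -21.4  48. ] 491 rect [644.8 -24.3] [56.2 55.2] 88.6 circ [645.4 -23. ] 29.5
pC [ 652.2 -150.5   32.9] 380 rect [ 652.2 -152.2] [56.5 56.2] 59.6 circ [ 652.8 -151.9] 31.3
rail [445.67358   61.677032  30.32833 ] 2382 ((444.5614318847656, 36.73683166503906), (343.55322265625, 30.308732986450195), 88.36592864990234)
```

Both cameras agree to about 4 mm, and I'll use their mean (mm):

| Thing | x, y |
|---|---|
| Short | 601, 313 |
| Medium | 471, 299 |
| Tall | 440, −341 |
| Low post | 635, 105.5 |
| High post | 643, −24 |
| Mid post | 651, −153 |
| Rail | 444, 35 (yaw −1.5°) |

The row yaw is +3.5°. First I turn the tool to yaw 90°, so tool x is world y and tool y is world x.

{"name": "drive_tool", "arguments": {
  "targets": [
    [0.065,0,0,0,7.14],
    [0.065,0,0,0,7.14],
    [0.065,0,0,0,7.14],
    [0.065,0,0,0,7.14],
    [0.065,0,0,0,7.14],
    [0.065,0,0,0,7.14],
    [0.065,0,0,0,7.14],
    [0.065,0,0,0,7.14],
    [0.065,0,0,0,7.14],
    [0.065,0,0,0,7.14]
  ],
  "grip_force": 50
}}

```text
time_s: 1.73
position: [0.2068, 0.6162, 0.2313]
tcp_rot: [-3.142, -0.0, 1.565]
wrist_force: [-0.2, -0.2, 0.5]
width: 0.761
grasp_force: 0.0
```

{"name": "drive_tool", "arguments": {
  "targets": [
    [0.065,-0.023,0.03,0,0.0],
    [0.065,-0.023,0.03,0,0],
    [0.065,-0.023,0.03,0,0],
    [0.065,-0.023,0.03,0,0],
    [0.065,-0.023,0.03,0,0],
    [0.065,-0.023,0.03,0,0],
    [0.065,-0.023,0.03,0,0],
    [0.065,-0.023,0.03,0,0],
    [0.065,-0.023,0.03,0,0],
    [0.065,-0.023,0.03,0,0]
  ]
}}

```text
time_s: 2.57
position: [0.5082, 0.3852, 0.2316]
tcp_rot: [3.141, -0.0, 1.572]
wrist_force: [-0.7, 0.5, -0.0]
width: 0.762
grasp_force: 0.0
```

{"name": "drive_tool", "arguments": {
  "targets": [
    [0.065,-0.024,0.031,0.02,0],
    [0.065,-0.024,0.031,0.02,0],
    [0.065,-0.024,0.031,0.02,0],
    [0.065,0,0,0,0],
    [0.065,0,0,0,0]
  ]
}}

```text
time_s: 2.98
position: [0.5963, 0.3151, 0.1729]
tcp_rot: [-3.14, 0.003, 1.567]
wrist_force: [-0.4, 0.6, -0.9]
width: 0.761
grasp_force: 0.0
```

```bash
python3 - <<'E'
from h import *
s=state();ci=camera_info("wrist");p,d=capture("wrist");cv2.imwrite("pics/w0.png",p[:,:,::-1])
W=cloud(d,"wrist",ci);print(s["position"],s["tcp_rot"])
hsv=cv2.cvtColor(p,cv2.COLOR_RGB2HSV)
m=(cv2.inRange(hsv,(10,120,80),(35,255,255))>0)&(abs(W[...,2]-.03)<.006)&(d>0)&(np.hypot(W[...,0]-.6,W[...,1]-.313)<.05)
P=(W[m]*1000).astype(np.float32);print(len(P),P.mean(0));print(cv2.minEnclosingCircle(P[:,:2].copy()))
E
```

```text
[0.59634204 0.31506717 0.17285178] [-3.14013204e+00  2.72011069e-03  1.56676051e+00]
2138 [601.6672   314.97986   29.990614]
((601.6624145507812, 314.13958740234375), 19.304229736328125)
```

View pics/w0.png

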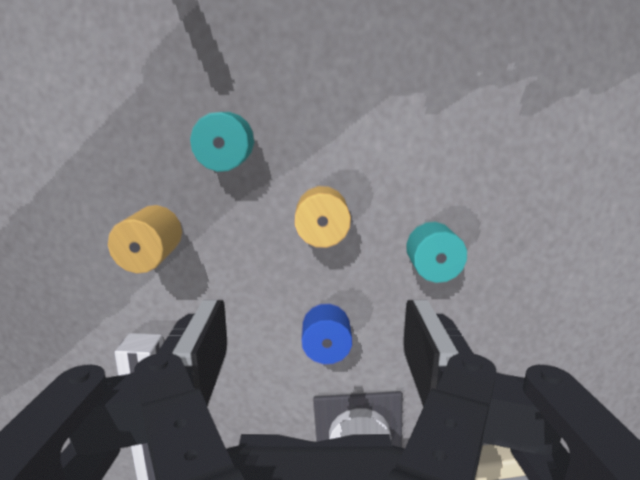

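The wrist view shows the short brass spacer at (322,218). It measures (601.6, 314.5, 30) mm, which agrees with the other cameras. Going down to grasp it.

{"name": "drive_tool", "arguments": {
  "targets": [
    [0.065,-0.001,0.0055,0.025,0.25],
    [0.065,0,0,0.025,0],
    [0.065,0,0,0.025,0],
    [0.065,0,0,0.025,0],
    [0.065,0,0,0.025,0],
    [0.065,0,0,0.02,0],
    [0.065,0,0,0.01,0],
    [0.065,0,0,0,0],
    [0.065,0,0,0,0]
  ]
}}

```text
time_s: 3.78
position: [0.6004, 0.3186, 0.0204]
tcp_rot: [3.141, -0.001, 1.569]
wrist_force: [-0.1, 0.1, 0.4]
width: 0.76
grasp_force: 0.0
```

{"name": "drive_tool", "arguments": {
  "targets": [
    [0.065,-0.004,0.001,0.01,0],
    [0.065,0,0,0.009,0],
    [0.065,0,0,0,0],
    [0.065,0,0,0,0]
  ]
}}

```text
time_s: 4.12
position: [0.6013, 0.313, 0.0002]
tcp_rot: [-3.141, 0.0, 1.567]
wrist_force: [-0.1, -1.0, -0.3]
width: 0.758
grasp_force: 0.0
```

{"name": "drive_tool", "arguments": {
  "targets": [
    [0.02,0,0,0,0],
    [0.02,0,0,0,0],
    [0.02,0,0,0,0],
    [0.02,0,0,0,0],
    [0.02,0,0,0,0],
    [0.02,0,0,0,0]
  ]
}}

```text
time_s: 4.62
position: [0.6019, 0.3136, 0.0012]
tcp_rot: [3.141, -0.001, 1.567]
wrist_force: [-2.0, -0.4, 6.3]
width: 0.454
grasp_force: 50.7
```

{"name": "drive_tool", "arguments": {
  "targets": [
    [0.02,0,0,-0.02,0],
    [0.02,0,0,-0.03,0],
    [0.02,0,0,-0.03,0],
    [0.02,0,0,-0.03,0],
    [0.02,0,0,-0.02,0],
    [0.02,0,0,0,0]
  ]
}}

```text
time_s: 5.12
position: [0.6037, 0.3142, 0.1352]
tcp_rot: [3.136, -0.004, 1.567]
wrist_force: [0.8, -0.3, -3.1]
width: 0.455
grasp_force: 51.3
```

{"name": "drive_tool", "arguments": {
  "targets": [
    [0.02,-0.0337,0.004,0,0],
    [0.02,-0.0337,0.004,0,0],
    [0.02,-0.0337,0.004,0,0],
    [0.02,-0.0337,0.004,0,0],
    [0.02,-0.0337,0.004,0,0],
    [0.02,-0.0337,0.004,0,0],
    [0.02,-0.0337,0.004,0,0],
    [0.02,-0.0337,0.004,0,0],
    [0.02,-0.0337,0.004,0,0],
    [0.02,-0.0337,0.004,0,0]
  ]
}}

```text
time_s: 5.95
position: [0.6394, -0.0253, 0.1286]
tcp_rot: [-3.139, 0.0, 1.567]
wrist_force: [0.8, 0.2, -3.4]
width: 0.454
grasp_force: 51.2
```

{"name": "drive_tool", "arguments": {
  "targets": [
    [0.02,0,0,0,0],
    [0.02,0,0,0,0],
    [0.02,0,0,0,0]
  ]
}}

```text
time_s: 6.2
position: [0.6396, -0.0235, 0.1289]
tcp_rot: [-3.139, -0.0, 1.567]
wrist_force: [0.4, 0.6, -2.7]
width: 0.453
grasp_force: 51.2
```

{"name": "drive_tool", "arguments": {
  "targets": [
    [0.02,0,0.0035,0.02,0],
    [0.02,0,0,0.02,0],
    [0.02,0,0,0.02,0],
    [0.02,0,0,0.01,0],
    [0.02,0,0,0.005,0],
    [0.02,0,0,0,0],
    [0.02,0,0,0,0]
  ]
}}

```text
time_s: 6.78
position: [0.6442, -0.0234, 0.056]
tcp_rot: [3.141, 0.0, 1.568]
wrist_force: [-0.2, 0.3, -2.3]
width: 0.449
grasp_force: 51.3
```

{"name": "drive_tool", "arguments": {
  "targets": [
    [0.02,0,0,0.003,0],
    [0.02,0,0,0.002,0],
    [0.02,0,0,0.001,0],
    [0.02,0,0,0,0],
    [0.02,0,0,0,0]
  ]
}}

```text
time_s: 7.2
position: [0.644, -0.0238, 0.0497]
tcp_rot: [3.141, -0.0, 1.567]
wrist_force: [-0.3, 0.4, -3.2]
width: 0.452
grasp_force: 51.3
```

Still carrying the weight, so down another 1–2 mm until it unloads, then release.

{"name": "drive_tool", "arguments": {
  "targets": [
    [0.02,0,0,0.001,0],
    [0.02,0,0,0,0],
    [0.03,0,0,0,0],
    [0.04,0,0,0,0],
    [0.045,0,0,0,0],
    [0.05,0,0,0,0],
    [0.06,0,0,0,0],
    [0.065,0,0,0,0],
    [0.065,0,0,0,0]
  ]
}}

```text
time_s: 7.95
position: [0.6439, -0.0238, 0.0485]
tcp_rot: [3.142, 0.0, 1.567]
wrist_force: [-0.1, 0.5, 0.4]
width: 0.762
grasp_force: 0.0
```

{"name": "drive_tool", "arguments": {
  "targets": [
    [0.065,0,0,-0.02,0],
    [0.065,0,0,-0.03,0],
    [0.065,0,0,-0.03,0],
    [0.065,0,0,-0.03,0],
    [0.065,0,0,0,0]
  ]
}}

```text
time_s: 8.37
position: [0.647, -0.0244, 0.1651]
tcp_rot: [3.133, -0.001, 1.567]
wrist_force: [0.7, -0.9, 1.1]
width: 0.758
grasp_force: 0.0
```

{"name": "drive_tool", "arguments": {
  "targets": [
    [0.065,0.0323,-0.0173,0,0],
    [0.065,0.0323,-0.0173,0,0],
    [0.065,0.0323,-0.0173,0,0],
    [0.065,0.0323,-0.0173,0,0],
    [0.065,0.0323,-0.0173,0,0],
    [0.065,0.0323,-0.0173,0,0],
    [0.065,0.0323,-0.0173,0,0],
    [0.065,0.0323,-0.0173,0,0],
    [0.065,0.0323,-0.0173,0,0],
    [0.065,0.0323,-0.0173,0,0]
  ]
}}

```text
time_s: 9.2
position: [0.471, 0.3012, 0.1586]
tcp_rot: [3.141, -0.0, 1.567]
wrist_force: [0.9, 0.1, 0.5]
width: 0.762
grasp_force: 0.0
```

{"name": "drive_tool", "arguments": {
  "targets": [
    [0.065,0,0,0.02,0],
    [0.065,0,0,0.03,0],
    [0.065,0,0,0.02,0],
    [0.065,0,0,0,0],
    [0.065,0,0,0,0]
  ]
}}

```text
time_s: 9.62
position: [0.4716, 0.2993, 0.088]
tcp_rot: [-3.14, 0.002, 1.567]
wrist_force: [-0.2, -0.7, -0.2]
width: 0.761
grasp_force: 0.0
```

Now down to a TCP height of about 12 mm, and grip.

{"name": "drive_tool", "arguments": {
  "targets": [
    [0.065,0,0,0.025,0],
    [0.065,0,0,0.025,0],
    [0.065,0,0,0.02,0],
    [0.065,0,0,0.006,0],
    [0.065,0,0,0,0],
    [0.065,0,0,0,0]
  ]
}}

```text
time_s: 10.12
position: [0.4731, 0.3003, 0.0141]
tcp_rot: [3.14, -0.001, 1.567]
wrist_force: [0.7, -0.1, 0.2]
width: 0.764
grasp_force: 0.0
```

{"name": "drive_tool", "arguments": {
  "targets": [
    [0.02,0,0,0,0],
    [0.02,0,0,0,0],
    [0.02,0,0,0,0],
    [0.02,0,0,0,0],
    [0.02,0,0,0,0],
    [0.02,0,0,0,0]
  ]
}}

```text
time_s: 10.62
position: [0.4729, 0.3005, 0.0143]
tcp_rot: [3.14, -0.002, 1.567]
wrist_force: [-1.2, -0.1, 8.3]
width: 0.454
grasp_force: 49.4
```

{"name": "drive_tool", "arguments": {
  "targets": [
    [0.02,0,0,-0.02,0],
    [0.02,0,0,-0.03,0],
    [0.02,0,0,-0.03,0],
    [0.02,0,0,-0.03,0],
    [0.02,0,0,-0.02,0],
    [0.02,0,0,0,0],
    [0.02,0,0,0,0]
  ]
}}

```text
time_s: 11.2
position: [0.4723, 0.3001, 0.1434]
tcp_rot: [3.14, -0.002, 1.567]
wrist_force: [-0.7, -0.6, -5.2]
width: 0.453
grasp_force: 52.2
```

{"name": "drive_tool", "arguments": {
  "targets": [
    [0.02,-0.035,0.0138,0,0],
    [0.02,-0.035,0.0138,0,0],
    [0.02,-0.035,0.0138,0,0],
    [0.02,-0.035,0.0138,0,0],
    [0.02,-0.035,0.0138,0,0],
    [0.02,-0.035,0.0138,0,0],
    [0.02,-0.035,0.0138,0,0],
    [0.02,-0.035,0.0138,0,0],
    [0.02,-0.035,0.0138,0,0],
    [0.02,-0.035,0.0138,0,0]
  ]
}}

```text
time_s: 12.03
position: [0.6079, -0.0523, 0.1403]
tcp_rot: [-3.138, 0.0, 1.567]
wrist_force: [1.3, 0.3, -4.9]
width: 0.451
grasp_force: 52.1
```

{"name": "drive_tool", "arguments": {
  "targets": [
    [0.02,-0.0343,0.0135,0,0],
    [0.02,-0.0343,0.0135,0,0],
    [0.02,-0.0343,0.0135,0,0],
    [0.02,0,0,0,0],
    [0.02,0,0,0,0],
    [0.02,0,0,0,0]
  ]
}}

```text
time_s: 12.53
position: [0.6478, -0.1536, 0.1401]
tcp_rot: [-3.138, -0.0, 1.566]
wrist_force: [0.2, 1.0, -5.1]
width: 0.451
grasp_force: 52.3
```

{"name": "drive_tool", "arguments": {
  "targets": [
    [0.02,0.001,0.003,0.02,0],
    [0.02,0,0,0.03,0],
    [0.02,0,0,0.02,0],
    [0.02,0,0,0.012,0],
    [0.02,0,0,0.005,0],
    [0.02,0,0,0,0],
    [0.02,0,0,0,0]
  ]
}}

```text
time_s: 13.12
position: [0.6524, -0.1525, 0.0564]
tcp_rot: [3.141, 0.0, 1.568]
wrist_force: [0.2, -0.5, -4.6]
width: 0.453
grasp_force: 52.5
```

{"name": "drive_tool", "arguments": {
  "targets": [
    [0.02,0,0,0.004,0],
    [0.02,0,0,0.003,0],
    [0.02,0,0,0.001,0],
    [0.02,0,0,0,0],
    [0.02,0,0,0,0]
  ]
}}

```text
time_s: 13.53
position: [0.652, -0.1528, 0.0478]
tcp_rot: [3.141, 0.0, 1.567]
wrist_force: [0.0, -0.3, -5.2]
width: 0.451
grasp_force: 52.5
```

{"name": "drive_tool", "arguments": {
  "targets": [
    [0.02,0,0,0.001,0],
    [0.02,0,0,0,0],
    [0.03,0,0,0,0],
    [0.04,0,0,0,0],
    [0.045,0,0,0,0],
    [0.05,0,0,0,0],
    [0.06,0,0,0,0],
    [0.065,0,0,0,0],
    [0.065,0,0,0,0]
  ]
}}

```text
time_s: 14.28
position: [0.6521, -0.1527, 0.0465]
tcp_rot: [3.141, 0.0, 1.567]
wrist_force: [-0.6, -0.5, -0.8]
width: 0.762
grasp_force: 0.0
```

{"name": "drive_tool", "arguments": {
  "targets": [
    [0.065,0,0,-0.02,0],
    [0.065,0,0,-0.03,0],
    [0.065,0,0,-0.03,0],
    [0.065,0,0,-0.03,0],
    [0.065,0,0,0,0]
  ]
}}

```text
time_s: 14.7
position: [0.6548, -0.154, 0.1632]
tcp_rot: [3.133, 0.001, 1.567]
wrist_force: [0.1, -0.6, 0.5]
width: 0.764
grasp_force: 0.0
```

{"name": "drive_tool", "arguments": {
  "targets": [
    [0.065,-0.0235,-0.0265,0,0],
    [0.065,-0.0235,-0.0265,0,0],
    [0.065,-0.0235,-0.0265,0,0],
    [0.065,-0.0235,-0.0265,0,0],
    [0.065,-0.0235,-0.0265,0,0],
    [0.065,-0.0235,-0.0265,0,0],
    [0.065,-0.0235,-0.0265,0,0],
    [0.065,-0.0235,-0.0265,0,0],
    [0.065,0,0,0,0],
    [0.065,0,0,0,0]
  ]
}}

```text
time_s: 15.53
position: [0.4376, -0.3418, 0.1569]
tcp_rot: [3.141, 0.0, 1.563]
wrist_force: [1.1, 1.1, -1.4]
width: 0.761
grasp_force: 0.0
```

{"name": "drive_tool", "arguments": {
  "targets": [
    [0.065,0,0,0.02,0],
    [0.065,0,0,0.03,0],
    [0.065,0,0,0.02,0],
    [0.065,0,0,0,0],
    [0.065,0,0,0,0]
  ]
}}

```text
time_s: 15.95
position: [0.4395, -0.339, 0.086]
tcp_rot: [-3.14, -0.001, 1.569]
wrist_force: [-0.1, 0.5, 0.3]
width: 0.759
grasp_force: 0.0
```

{"name": "drive_tool", "arguments": {
  "targets": [
    [0.065,-0.002,0,0.02,0],
    [0.065,0,0,0.025,0],
    [0.065,0,0,0.015,0],
    [0.065,0,0,0,0],
    [0.065,0,0,0,0]
  ]
}}

```text
time_s: 16.37
position: [0.4401, -0.3421, 0.0276]
tcp_rot: [3.141, 0.0, 1.568]
wrist_force: [-0.2, -0.4, 1.0]
width: 0.762
grasp_force: 0.0
```

{"name": "drive_tool", "arguments": {
  "targets": [
    [0.02,0,0,0,0],
    [0.02,0,0,0,0],
    [0.02,0,0,0,0],
    [0.02,0,0,0,0],
    [0.02,0,0,0,0],
    [0.02,0,0,0,0]
  ]
}}

```text
time_s: 16.87
position: [0.4405, -0.3426, 0.0285]
tcp_rot: [3.139, 0.001, 1.567]
wrist_force: [-0.0, 0.2, 7.2]
width: 0.454
grasp_force: 49.3
```

{"name": "drive_tool", "arguments": {
  "targets": [
    [0.02,0,0,-0.02,0],
    [0.02,0,0,-0.03,0],
    [0.02,0,0,-0.03,0],
    [0.02,0,0,-0.03,0],
    [0.02,0,0,-0.02,0],
    [0.02,0,0,0,0],
    [0.02,0,0,0,0]
  ]
}}

```text
time_s: 17.45
position: [0.4396, -0.3419, 0.1572]
tcp_rot: [3.139, 0.0, 1.568]
wrist_force: [-1.1, -0.2, -6.4]
width: 0.456
grasp_force: 52.7
```

{"name": "drive_tool", "arguments": {
  "targets": [
    [0.02,0.0345,0.015,0,0],
    [0.02,0.0345,0.015,0,0],
    [0.02,0.0345,0.015,0,0],
    [0.02,0.0345,0.015,0,0],
    [0.02,0.0345,0.015,0,0],
    [0.02,0.0345,0.015,0,0],
    [0.02,0.0345,0.015,0,0],
    [0.02,0.0345,0.015,0,0],
    [0.02,0.0345,0.015,0,0],
    [0.02,0.0345,0.015,0,0]
  ]
}}

```text
time_s: 18.28
position: [0.5895, 0.0044, 0.154]
tcp_rot: [-3.138, 0.0, 1.567]
wrist_force: [1.0, -0.5, -5.8]
width: 0.454
grasp_force: 52.5
```

{"name": "drive_tool", "arguments": {
  "targets": [
    [0.02,0.0345,0.015,0,0],
    [0.02,0.0345,0.015,0,0],
    [0.02,0.0345,0.015,0,0],
    [0.02,0,0,0,0],
    [0.02,0,0,0,0],
    [0.02,0,0,0,0]
  ]
}}

```text
time_s: 18.78
position: [0.6346, 0.1052, 0.1541]
tcp_rot: [-3.138, 0.002, 1.567]
wrist_force: [-0.3, -0.4, -5.0]
width: 0.452
grasp_force: 52.7
```

{"name": "drive_tool", "arguments": {
  "targets": [
    [0.02,0,0,0.02,0],
    [0.02,0,0,0.03,0],
    [0.02,0,0,0.03,0],
    [0.02,0,0,0.015,0],
    [0.02,0,0,0.004,0],
    [0.02,0,0,0,0],
    [0.02,0,0,0,0]
  ]
}}

```text
time_s: 19.37
position: [0.6362, 0.1047, 0.0583]
tcp_rot: [3.141, 0.0, 1.566]
wrist_force: [0.2, -0.1, -5.2]
width: 0.458
grasp_force: 52.6
```

{"name": "drive_tool", "arguments": {
  "targets": [
    [0.02,0.001,0,0.005,0],
    [0.02,0,0,0.004,0],
    [0.02,0,0,0.001,0],
    [0.02,0,0,0,0],
    [0.02,0,0,0,0]
  ]
}}

```text
time_s: 19.78
position: [0.6359, 0.1068, 0.0477]
tcp_rot: [3.141, -0.0, 1.567]
wrist_force: [0.5, 0.2, -5.7]
width: 0.451
grasp_force: 52.6
```

{"name": "drive_tool", "arguments": {
  "targets": [
    [0.02,0,0,0.0015,0],
    [0.02,0,0,0,0],
    [0.02,0,0,0,0],
    [0.03,0,0,0,0],
    [0.04,0,0,0,0],
    [0.045,0,0,0,0],
    [0.05,0,0,0,0],
    [0.06,0,0,0,0],
    [0.065,0,0,0,0],
    [0.065,0,0,0,0]
  ]
}}

```text
time_s: 20.62
position: [0.6359, 0.1068, 0.0461]
tcp_rot: [3.141, 0.0, 1.567]
wrist_force: [0.8, 0.2, -0.0]
width: 0.764
grasp_force: 0.0
```

{"name": "drive_tool", "arguments": {
  "targets": [
    [0.065,0,0,-0.02,0],
    [0.065,0,0,-0.03,0],
    [0.065,0,0,-0.03,0],
    [0.065,0,0,-0.03,0],
    [0.065,0,0,0,0]
  ]
}}

```text
time_s: 21.03
position: [0.639, 0.107, 0.1627]
tcp_rot: [3.133, -0.003, 1.567]
wrist_force: [1.5, 0.2, 0.4]
width: 0.759
grasp_force: 0.0
```

{"name": "drive_tool", "arguments": {
  "targets": [
    [0.065,-0.014,-0.038,0,0],
    [0.065,-0.014,-0.038,0,0],
    [0.065,-0.014,-0.038,0,0],
    [0.065,-0.014,-0.038,0,0],
    [0.065,-0.014,-0.038,0,0],
    [0.065,0,0,0,0],
    [0.065,0,0,0,0]
  ]
}}

```text
time_s: 21.62
position: [0.4441, 0.0371, 0.1564]
tcp_rot: [3.141, -0.003, 1.567]
wrist_force: [1.0, 0.8, -0.2]
width: 0.762
grasp_force: 0.0
```

```bash
cat > chk.py <<'E'
from h import *
import sys
tag=sys.argv[1]; print(state()["position"],state()["tcp_rot"])
for n in ("top","side"):
    p,d=capture(n); cv2.imwrite(f"pics/{n}{tag}.png",p[:,:,::-1]); np.save(f"pics/{n}{tag}.npy",d)
    W=cloud(d,n); hsv=cv2.cvtColor(p,cv2.COLOR_RGB2HSV); c=cv2.inRange(hsv,(10,120,80),(35,255,255))>0
    for k,x,y in (("low",634,104),("high",642,-25),("mid",650,-155)):
        m=c&(abs(W[...,2]-.078)<.006)&(np.hypot(W[...,0]*1000-x,W[...,1]*1000-y)<45)
        P=(W[m]*1000).astype(np.float32); print(n,k,len(P),P.mean(0) if len(P) else "", cv2.minEnclosingCircle(P[:,:2].copy()) if len(P)>5 else "")
    m=(abs(W[...,2]-.03)<.005)&(abs(W[...,0]-.444)<.03)&(abs(W[...,1]-.035)<.19)
    P=(W[m]*1000).astype(np.float32); print(n,"rail",len(P),cv2.minAreaRect(P[:,:2].copy()) if len(P)>5 else "")
E
python3 chk.py 1
```

```text
[0.4440729  0.03711644 0.15635194] [ 3.14083656e+00 -2.57872683e-03  1.56663511e+00]
top low 305 [634.32355  105.373505  77.5163  ] ((634.4059448242188, 105.53999328613281), 19.91183090209961)
top high 301 [641.7129   -25.780853  77.71832 ] ((641.7575073242188, -25.72738265991211), 19.496746063232422)
top mid 308 [ 650.11163  -155.71895    77.679214] ((650.696044921875, -155.47415161132812), 19.924314498901367)
top rail 1814 ((442.6880798339844, 33.738250732421875), (340.5652160644531, 31.036867141723633), 88.45464324951172)
side low 368 [636.9161  110.27165  77.88297] ((636.942138671875, 107.99110412597656), 20.963764190673828)
side high 275 [644.96234  -19.925331  77.607445] ((646.232666015625, -22.726482391357422), 21.565977096557617)
side mid 201 [ 652.4059   -149.62605    77.335335] ((651.6680297851562, -152.32777404785156), 21.346120834350586)
side rail 2364 ((444.4618835449219, 36.486053466796875), (341.46575927734375, 30.32915687561035), 88.34627532958984)
```

Seen by the same camera, each spacer is within 2 mm of its post, and all the tops are at 78 mm. Next is the rail: align, descend and grip at its middle.

{"name": "drive_tool", "arguments": {
  "targets": [
    [0.065,-0.002,0,0.02,1.4],
    [0.065,0,0,0.03,0],
    [0.065,0,0,0.03,0],
    [0.065,0,0,0.03,0],
    [0.065,0,0,0.015,0],
    [0.065,0,0,0,0],
    [0.065,0,0,0,0]
  ]
}}

```text
time_s: 22.3
position: [0.446, 0.0353, 0.0305]
tcp_rot: [-3.14, 0.002, 1.543]
wrist_force: [0.7, 0.6, -0.0]
width: 0.763
grasp_force: 0.0
```

{"name": "drive_tool", "arguments": {
  "targets": [
    [0.065,0,-0.001,0.015,0],
    [0.065,0,0,0.01,0],
    [0.065,0,0,0.002,0],
    [0.065,0,0,0,0],
    [0.05,0,0,0,0],
    [0.04,0,0,0,0],
    [0.01,0,0,0,0],
    [0.01,0,0,0,0],
    [0.01,0,0,0,0],
    [0.01,0,0,0,0]
  ]
}}

```text
time_s: 23.13
position: [0.4451, 0.0357, 0.0048]
tcp_rot: [3.141, -0.001, 1.543]
wrist_force: [-1.3, -1.2, 5.0]
width: 0.341
grasp_force: 49.9
```

{"name": "drive_tool", "arguments": {
  "targets": [
    [0.01,0,0,0,0],
    [0.01,0,0,-0.01,0],
    [0.01,0,0,-0.03,0],
    [0.01,0,0,-0.03,0],
    [0.01,0,0,-0.03,0],
    [0.01,0,0,-0.03,0],
    [0.01,0,0,-0.02,0],
    [0.01,0,0,0,0],
    [0.01,0,0,0,0]
  ]
}}

```text
time_s: 23.88
position: [0.4449, 0.0356, 0.155]
tcp_rot: [3.14, -0.001, 1.543]
wrist_force: [-0.0, -0.0, -4.1]
width: 0.339
grasp_force: 50.7
```

{"name": "drive_tool", "arguments": {
  "targets": [
    [0.01,0,0,0,-5.1],
    [0.01,-0.0101,0.0277,0,0],
    [0.01,-0.0101,0.0277,0,0],
    [0.01,-0.0101,0.0277,0,0],
    [0.01,-0.0101,0.0277,0,0],
    [0.01,-0.0101,0.0277,0,0],
    [0.01,-0.0101,0.0277,0,0],
    [0.01,-0.0101,0.0277,0,0],
    [0.01,0,0,0,0],
    [0.01,0,0,0,0]
  ]
}}

```text
time_s: 24.72
position: [0.642, -0.0244, 0.1511]
tcp_rot: [-3.137, 0.002, 1.63]
wrist_force: [-0.5, -0.4, -4.4]
width: 0.338
grasp_force: 51.3
```

{"name": "drive_tool", "arguments": {
  "targets": [
    [0.01,0,0,0,0],
    [0.01,0,0,0.015,0],
    [0.01,0,0,0.02,0],
    [0.01,0,0,0.015,0],
    [0.01,0,0,0,0],
    [0.01,0,0,0,0],
    [0.01,0,0,0,0]
  ]
}}

```text
time_s: 25.3
position: [0.6425, -0.023, 0.105]
tcp_rot: [3.141, -0.0, 1.632]
wrist_force: [-0.0, -0.4, -3.3]
width: 0.345
grasp_force: 51.1
```

```bash
cat > rl.py <<'E'
from h import *
import sys
s=state();print(s["position"],s["tcp_rot"])
n="top";p,d=capture(n);cv2.imwrite(f"pics/rl{sys.argv[1]}.png",p[:,:,::-1]);W=cloud(d,n)
h=float(sys.argv[2])
m=(abs(W[...,2]-h)<.01)&(abs(W[...,0]-.642)<.06)&(abs(W[...,1]+.025)<.2)
for a,b in ((.08,.2),(-.2,-.12)):
    q=m&(W[...,1]>a)&(W[...,1]<b);P=(W[q]*1000).astype(np.float32);print(len(P),P.mean(0) if len(P) else "",P.min(0),P.max(0))
E
python3 rl.py 1 .132
```

```text
[ 0.6424527  -0.0230434   0.10502027] [ 3.14076295e+00 -2.20611763e-04  1.63193889e+00]
576 [632.0241   112.962875 129.80423 ] [616.2319   80.14    122.05423] [647.9354 145.8169 135.3719]
636 [ 648.8837  -156.78024  129.84743] [ 632.98303  -192.89067   122.722374] [ 665.0077  -120.07082  136.35562]
```

The rail is level and aligned to about 1 mm at both ends. Its underside is at 100 mm, so I lower 22 mm gently.

{"name": "drive_tool", "arguments": {
  "targets": [
    [0.01,0,0,0.01,0],
    [0.01,0,0,0.007,0],
    [0.01,0,0,0.003,0],
    [0.01,0,0,0,0],
    [0.01,0,0,0,0],
    [0.01,0,0,0,0]
  ]
}}

```text
time_s: 25.85
position: [0.6424, -0.0233, 0.0839]
tcp_rot: [-3.141, 0.0, 1.632]
wrist_force: [0.4, 0.2, -2.9]
width: 0.341
grasp_force: 51.3
```

{"name": "drive_tool", "arguments": {
  "targets": [
    [0.01,0,0,0.001,0],
    [0.01,0,0,0,0],
    [0.01,0,0,0,0]
  ]
}}

```text
time_s: 26.1
position: [0.6424, -0.0232, 0.083]
tcp_rot: [-3.142, 0.0, 1.632]
wrist_force: [-0.4, -0.5, -3.1]
width: 0.342
grasp_force: 51.3
```

{"name": "drive_tool", "arguments": {
  "targets": [
    [0.01,0,0,0.0007,0],
    [0.01,0,0,0,0],
    [0.01,0,0,0,0]
  ]
}}

```text
time_s: 26.35
position: [0.6425, -0.0232, 0.083]
tcp_rot: [3.141, -0.0, 1.632]
wrist_force: [-3.6, 0.4, 6.4]
width: 0.342
grasp_force: 52.3
```

Contact: the wrist force went from −3 to +6 N. Releasing slowly and backing off upwards.

{"name": "drive_tool", "arguments": {
  "targets": [
    [0.027,0,0,0,0],
    [0.03,0,0,0,0],
    [0.033,0,0,0,0],
    [0.036,0,0,0,0],
    [0.04,0,0,0,0],
    [0.045,0,0,0,0],
    [0.05,0,0,0,0],
    [0.06,0,0,0,0],
    [0.065,0,0,0,0],
    [0.065,0,0,0,0]
  ]
}}

```text
time_s: 27.18
position: [0.6424, -0.0232, 0.0823]
tcp_rot: [-3.142, 0.0, 1.632]
wrist_force: [-0.2, 0.6, 0.1]
width: 0.759
grasp_force: 0.0
```

{"name": "drive_tool", "arguments": {
  "targets": [
    [0.065,0,0,-0.01,0],
    [0.065,0,0,-0.03,0],
    [0.065,0,0,-0.03,0],
    [0.065,0,0,-0.03,0],
    [0.065,0,-0.03,-0.02,0],
    [0.065,0,-0.03,0,0],
    [0.065,0,-0.03,0,0],
    [0.065,0,-0.03,0,0],
    [0.065,0,-0.03,0,0],
    [0.065,0,0,0,0]
  ]
}}

```text
time_s: 28.02
position: [0.4884, -0.0334, 0.2029]
tcp_rot: [-3.14, -0.003, 1.63]
wrist_force: [2.5, -0.6, -0.1]
width: 0.761
grasp_force: 0.0
```

```bash
python3 rl.py 2 .108; python3 chk.py 2 >/dev/null
```

```text
[ 0.48836565 -0.03342534  0.20285689] [-3.14035888e+00 -2.59891194e-03  1.63009726e+00]
551 [632.194    112.8251   107.619194] [616.0332    80.005646  98.798874] [648.5233  145.31361 112.40889]
627 [ 648.7506  -156.46689  107.60696] [ 632.06696 -193.69792   98.06318] [ 666.004    -120.0408    113.106926]
```

View pics/side2.png

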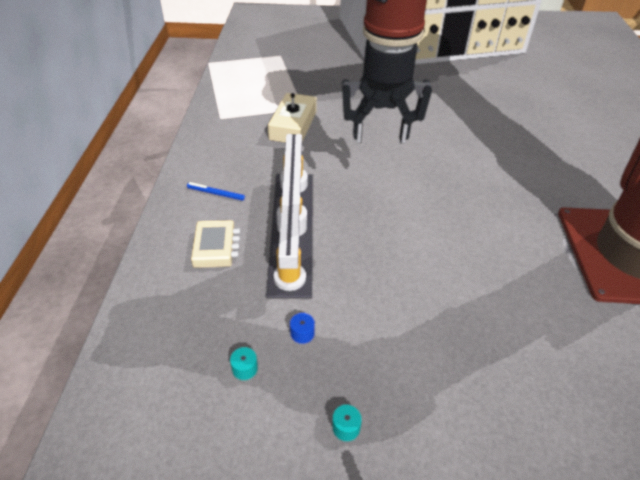

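The side view shows the rail from (293,140) to (289,262), lying on the three brass spacers. The gripper is clear at (388,100), and both boxes are where they were. The rail top is level at 107.6 mm at both ends.

```bash
python3 -c "
from workcell import *
print(close_job())"
```

```text
the job is handed in; nothing more can be done
None
```

The job is handed in: each spacer stands on its matching post, and the rail lies level (top about 107.6 mm at both ends) and centred along the row, with everything released and both boxes left in place; the judge returned no verdict.

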